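# Nip up the lens retaining ring with a pin spanner

### The arm

A 6-joint arm with a two-finger parallel gripper is mounted at the origin on the work surface. World frame = base frame: x ahead of the robot, y to its left, z up, the work surface at z = 0. Lengths are in m, angles in rad, forces in N, time in s.
With the tool pointing down it reaches from about 0.4 to 0.825 m from the base axis. Payload 7 kg.
Tool frame: the origin (TCP) lies between the finger pads; the fingertips stand 22 mm ahead of it and the grasp point (between the pads) lies 3 mm ahead of it; z points along the fingers, y is the direction in which the jaws open and shut (so a half turn about z gives the same grasp; the last joint's range is limited). The gripper opens to 88 mm and grips with 3 to 60 N. Pads are 19 mm wide; open, the fingers measure 130 mm over their backs; the gripper's body (78 mm by 193 mm) begins 47 mm behind the grasp point.
Start: joints at [-1.019, 0.359, 0.012, 0, -1.224, -0.288], TCP at [0.176, -0.652, 0.249] pointing down, gripper open.
Joint ranges: [-3.07, 3.07], [-1.43, 2.12], [-1.02, 1.25], [-3.03, 1.67], [-3.05, -0], [-3.03, 3.03]. Speed limits (rad/s): [2.39, 2.39, 3.01, 3.14, 3.14, 3.14].

### API

Orientations are given as a unit quaternion [x, y, z, w].
In Python, from rig import state, camera, job_done gives the robot as it stands.
- The arm moves only by the shell command python3 -m creep 'ROWS' [FORCE]. ROWS is JSON, a list that holds one entry, the list of rows, each a list of 7 numbers: the shift along the tool's x, y, z in mm, then the turn, a rotation vector about the tool's x, y, z in rad, then the closure in counts, from 0 (fully open) to 255 (shut). A call has 1 to 5 rows; each row is the pose to reach, as a shift and turn from the pose commanded when the call began, along the tool's axes at that moment; what a row does not reach only later rows make up. A row lasts 1/10 s, in which the tool goes at most 50 mm and 8.59 degrees, less where a joint would pass 70% of its speed; a pose out of reach is approached as far as the arm can. A call with a gripper value outside its range is refused whole. The fingers move at their own pace and stop on an object; FORCE is the grip in N (left out, the last holds). Time passes only in rows, so rows that repeat a pose let the fingers close. It gives the time, the measured TCP pose, the force and the opening at its end, in the units of the state.
- state(): the state, without advancing time (a new reading comes with each control period).
- camera(name): name is "scene" or "top" or "wrist"; returns a dict with "color" (480x640x3 uint8, red, green, blue), "fov_y" (degrees; the focal length in pixels is half the picture's height over the tangent of half this angle, whatever the lens; pixels are square), "cx", "cy" (the principal point, pixels), "k1" (the pictures are not rectified: a ray, as slopes to the right and down, at radius r is drawn at 1 + k1 r^2 times it, then the intrinsics apply), "rvec" (rotation vector, rad) and "tvec" (3), from world to camera coordinates, as OpenCV has them. Camera axes: x right, y down, z forward; pixel columns grow to the right and rows downward; lengths in m; the calibration is good to about 2 mm. A picture is of the moment at which its call begins. There is no depth.
- job_done(): hands the job in, once; it reports no verdict.
The state is a dict: "clock": time; "qpos": joint angles; "joint_velocities": joint speeds; "effort": joint torques, N m; "ee_pos": TCP position; "tcp_rot": TCP orientation; "contact_force": force on the tool from outside, world axes, zero at the start; "moment": the same for the moment, N m; "opening": finger opening in m.
Only numpy, scipy, OpenCV 4.12 (cv2) and the standard library are available. Lean on these libraries where they do the work, as an engineer would, in place of code of your own. Each camera call takes 0.05 s, during which the arm holds its last target.

### The job

The retaining ring over the big lens has worked loose: take the pin spanner that fits it, set both pins fully into the ring's two holes, and with it turn the ring clockwise (seen from above) until it comes up hard against its stop. Then lift the spanner off and lay it back down on the tool mat, flat and pins down, without dropping it. Keep everything off the glass, keep the gripper itself off the cell and its ring, and leave the other things on the bench where they are.

Things in the scene. Friction and masses are not known exactly. Their poses are not given: they have to be found in the camera images.
- cell: Lens cell: upright black barrel, 110 mm across, 75 mm tall, fixed to the table by a 136 mm flange and four low steel clamp dogs (out to 90 mm from the axis, 26 mm high). Origin on the barrel's axis at table height, z up. Its open top holds the bare-metal retaining ring; the lens lies inside that.
- lens: The glass lens in the cell, 76 mm across, domed; seen through the ring's 64 mm bore, its top 4.5 mm below the ring's top face. Origin as the cell's. Not to be touched.
- ring_top (a point): Centre of the retaining ring's top face, on the cell's axis, 75 mm above the table; z up, turns with the ring. The ring is a flat bare-metal annulus, 64 mm bore, 100 mm outside, 10 mm thick, standing 1.5 mm above the barrel's rim. Two round holes, 9 mm across, go right through it at y = +41 and y = -41 mm of this frame.
- ring (a joint): Turn of the retaining ring in rad, growing clockwise seen from above. Starts loose at 0 to 0.35; the hard stop, fully tight, is at 1.15. It turns about the cell's axis without rising or sinking, drags with about 0.25 N m all the way and stays where it is left.
- spanner_grip (a point): On the large pin spanner, the one that fits: 193 mm long, about 280 g, half-round steel head 96 mm wide and 6 mm thick, dark straight handle. This is mid-section of the handle, 95 mm along +x from the pins' midpoint, near the balance point: grip here. Handle: flat-sided, 20 mm wide (y), 20 mm high, 70 to 185 mm along +x. It starts level on the mat, pins down, z up, this point 10 mm above the mat.
- spanner: The large spanner's own frame: origin midway between the tips of its two pins; x towards the handle's end, z up. The pins, 6 mm across with tapered ends, stand at y = +41 and -41 mm and reach 8 mm below the head's flat underside, which rests on the ring when they are fully in. The handle's underside is level with the pin tips, so it then hangs beside the barrel.
- mat: Grey square tool mat, 300 x 300 x 3 mm, fixed to the table; origin at the centre of its underside, sides along its x and y.
- small_spanner_grip (a point): A smaller pin spanner of the same make lying on the mat, 172 mm long, pins only 50 mm apart; this point is on its handle, 75 mm from its pins. It does not fit; leave it.
- lens_cap: Black lens cap, 84 mm across, 14 mm thick, lying on the table; origin under its centre. Leave it.
- adapter_ring: Small black adapter ring, 58 mm across, 10 mm high; origin under its centre. Leave it.
- wash_bottle: White wash bottle, 60 mm across, 170 mm tall; origin under its centre. Leave it.
- mirror_mount: Mirror mount on a short pedestal, 60 mm foot, 122 mm tall; origin under its centre. Leave it.
- steel_post: Steel optical post standing upright, 25 mm across, 100 mm tall; origin under its centre. Leave it.
- tissue_box: Carton of lens tissues, 85 x 125 x 40 mm; origin under its centre. Leave it.
- ball_driver: Hex driver, 200 mm long, lying to the right of the mat; origin under its middle. Leave it.
There are look-alikes about, which are no part of the job. What is shaped like the spanner but purple is not meant.

How it is judged:
By the outcome, as a careful person would: the job done as asked, in the order asked, and still so for the second after the job is handed in, with the robot touching nothing.
It also fails if it takes over 59 s, if anything falls off the work surface, if the arm or the gripper's body presses on something with over 40 N, if the wrist force passes 120 N, or if a joint passes its speed limit or range.

## Working session

There is one attempt and no reset: what is moved stays moved. The work goes in short steps, Python scripts to look and compute and a shell command to move; the robot and the scene stay as the last step left them, time stands still between calls to the robot, and variables do not carry over. Pictures are saved under pics/ and viewed, and the job is handed in when it is done.

```bash
ls; mkdir -p pics
cat > h.py <<'E'
import numpy as np, cv2, json
from rig import state, camera
from scipy.spatial.transform import Rotation as R
def snap(n,fn):
    c=camera(n); cv2.imwrite('pics/'+fn+'.png',c['color'][:,:,::-1]); 
    d={k:(np.array(v).tolist() if k!='color' else None) for k,v in c.items()}
    json.dump(d,open('pics/'+fn+'.json','w')); return c
def load(fn):
    c=json.load(open('pics/'+fn+'.json')); c['color']=cv2.imread('pics/'+fn+'.png')[:,:,::-1]; return c
def ray(c,uv):
    uv=np.atleast_2d(np.array(uv,float)); f=240/np.tan(np.radians(c['fov_y'])/2)
    d=np.stack([(uv[:,0]-c['cx'])/f,(uv[:,1]-c['cy'])/f],1); s=d.copy()
    for _ in range(30): s=d/(1+c['k1']*(s**2).sum(1,keepdims=True))
    M=cv2.Rodrigues(np.array(c['rvec'],float))[0]; t=np.array(c['tvec'],float).ravel()
    return -M.T@t, np.c_[s,np.ones(len(s))]@M
def onz(c,uv,z):
    o,d=ray(c,uv); return o+d*((z-o[2])/d[:,2])[:,None]
def proj(c,P):
    P=np.atleast_2d(np.array(P,float)); f=240/np.tan(np.radians(c['fov_y'])/2)
    M=cv2.Rodrigues(np.array(c['rvec'],float))[0]; q=P@M.T+np.array(c['tvec'],float).ravel()
    s=q[:,:2]/q[:,2:]; s=s*(1+c['k1']*(s**2).sum(1,keepdims=True)); return s*f+[c['cx'],c['cy']]
E
python3 - <<'E'
from h import *
for n in ['scene','top','wrist']:
    c=snap(n,n+'0'); print(n,c['fov_y'],c['cx'],c['cy'],c['k1'],ray(c,[[320,240]]))
s=state(); print(s)
E
```

```text
pics
scene 47.710470744912115 335.8885298468819 241.1982470751562 -0.045363473816808136 (array([ 0.91119277, -0.82625897,  1.0176584 ]), array([[-0.35894403,  0.59590666, -0.71896898]]))
top 44.023151905655325 321.64461270281333 231.6186045409011 0.0640351035994264 (array([ 0.42072562, -0.03659434,  1.40830414]), array([[ 0.03325222,  0.0149466 , -0.99943878]]))
wrist 65.31186811171796 325.25590343988046 233.60331758824705 0.026331522630816256 (array([ 0.10626669, -0.66976524,  0.38414605]), array([[ 0.27948001,  0.06306497, -0.95833319]]))
{'clock': 0.15, 'qpos': array([-1.01889114e+00,  3.59244834e-01,  1.12799186e-02, -2.74507746e-04,
       -1.22410933e+00, -2.88068406e-01]), 'joint_velocities': array([ 0.00155297, -0.00101262,  0.00375987, -0.00076621,  0.0002374 ,
        0.00063796]), 'effort': array([-4.71343054e-03, -5.83272529e+01,  2.93287271e+01,  7.00127587e+00,
        8.77163984e-03, -1.20518084e-04]), 'ee_pos': array([ 0.17590341, -0.65132132,  0.24782439]), 'tcp_rot': array([-1.31489765e-01,  9.91317314e-01,  6.36051559e-04, -1.42691799e-04]), 'contact_force': array([-0.67832932, -0.15670322, -1.3022482 ]), 'moment': array([ 0.00756204,  0.0354076 , -0.00513254]), 'opening': 0.08765260518210262}
```

View pics/top0.png

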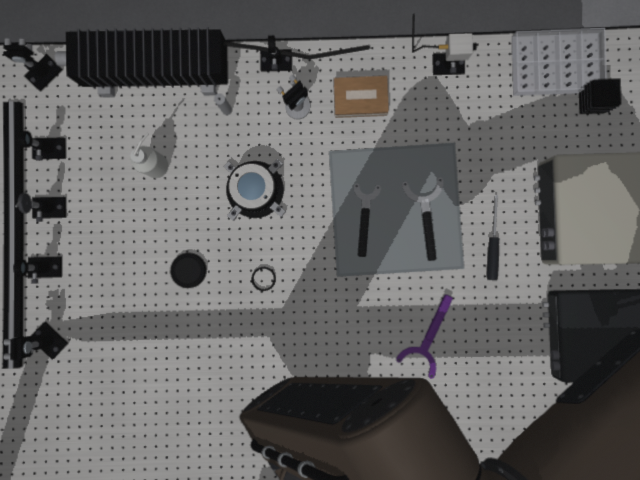

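View pics/scene0.png

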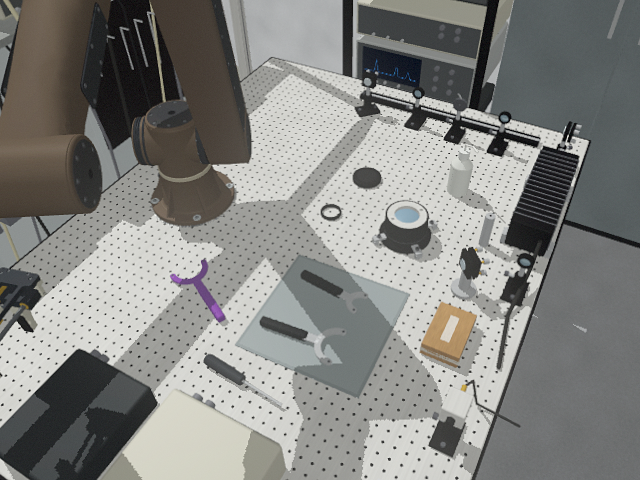

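View pics/wrist0.png

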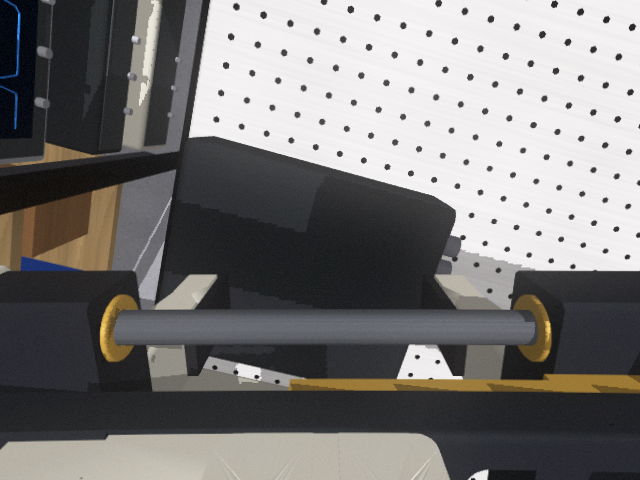

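Top view: the large spanner is the right-hand one on the mat, with its head near (423,190) and its handle from (427,200) to (432,258). The small spanner is at (365,220) and the cell at (250,187). I'll zoom in next.

Run:
```python
from h import *
c=load('top0')
a=cv2.resize(c['color'][140:290,320:480],None,fx=4.5,fy=4,interpolation=cv2.INTER_CUBIC) 
a=cv2.resize(c['color'][150:225,215:290],None,fx=8,fy=8,interpolation=cv2.INTER_CUBIC)
cv2.imwrite('pics/z1.png',a[:,:,::-1])
a=cv2.resize(c['color'][170:270,395:475],None,fx=6,fy=6,interpolation=cv2.INTER_CUBIC)
cv2.imwrite('pics/z2.png',a[:,:,::-1])
c=load('scene0')
a=cv2.resize(c['color'][185:265,360:450],None,fx=7,fy=7,interpolation=cv2.INTER_CUBIC)
cv2.imwrite('pics/z3.png',a[:,:,::-1])
```

```text
(no output)
```

View pics/z1.png

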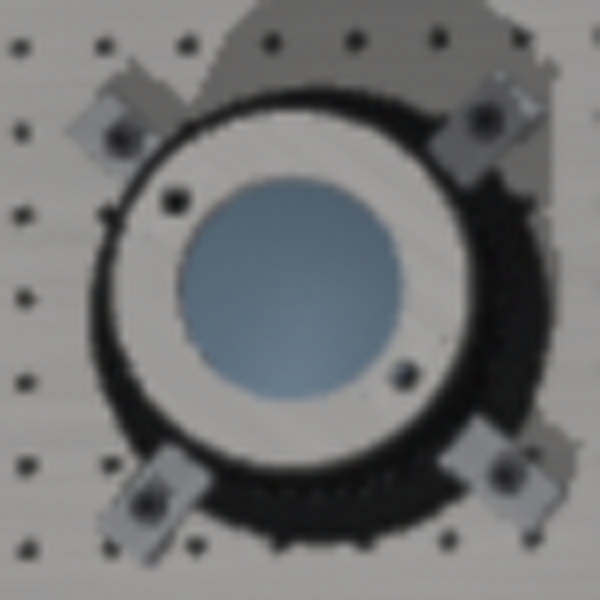

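View pics/z2.png

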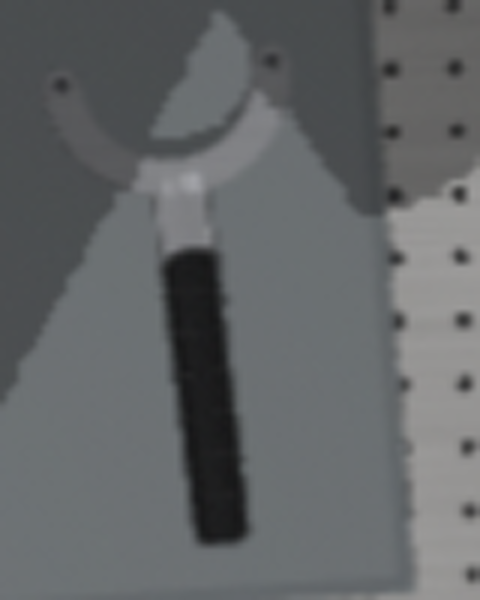

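View pics/z3.png

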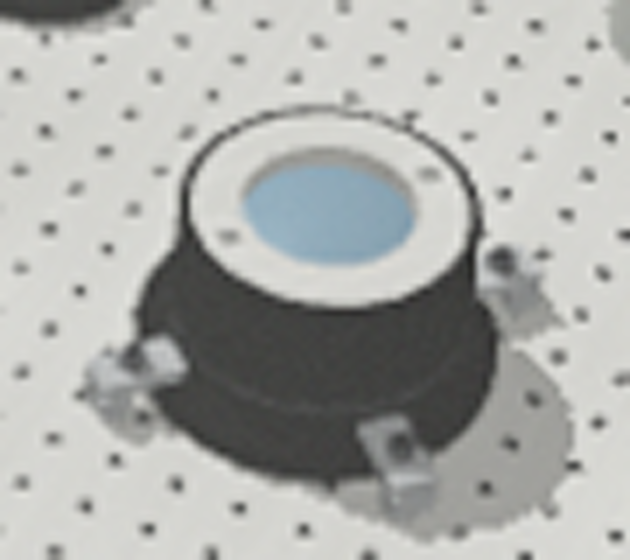

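Run:
```python
from h import *
c=load('top0')
u=lambda p,o,k:(np.array(p)+.5)/k-.5+np.array(o)
H=onz(c,[u((176,201),(215,150),8),u((404,376),(215,150),8)],.075)
print('holes',H,np.linalg.norm(H[0]-H[1]),'mid',H.mean(0),np.degrees(np.arctan2(*(H[0]-H[1])[[1,0]])))
g=c['color'][150:225,215:290].astype(int)
m=((g[...,2]-g[...,0])>15).astype(np.uint8)
cs=max(cv2.findContours(m,0,2)[0],key=cv2.contourArea); e=cv2.fitEllipse(cs); print(e)
print('bore',onz(c,[np.array(e[0])+(215,150)],.0705))
S=onz(c,[u((61,84),(395,170),6),u((271,61),(395,170),6)],.017)
print('pins',S,np.linalg.norm(S[0]-S[1]),S.mean(0))
hd=onz(c,[u((190,252),(395,170),6),u((222,543),(395,170),6)],.023)
print('handle',hd,np.linalg.norm(hd[0]-hd[1]))
mid=S.mean(0)[:2]
d1=S[0]-S[1]; print('ang pins',np.degrees(np.arctan2(-d1[0],d1[1])),)
```

```text
holes [[0.61693417 0.16850519 0.075     ]
 [0.56591101 0.10508543 0.075     ]] 0.08139674089548167 mid [0.59142259 0.13679531 0.075     ] 51.18224292405951
((36.038818359375, 35.91036605834961), (26.436607360839844, 26.731237411499023), 57.54957580566406)
bore [[0.59132832 0.13686869 0.0705    ]]
pins [[ 0.59498547 -0.21761054  0.017     ]
 [ 0.60190812 -0.29944319  0.017     ]] 0.08212494072426911 [ 0.59844679 -0.25852687  0.017     ]
handle [[ 0.52746868 -0.26485867  0.023     ]
 [ 0.41439557 -0.27369655  0.023     ]] 0.11341798083404328
ang pins 4.835432862620649
```

```bash
cat >> h.py <<'E'
def go(x,y,z,yaw):
    s=state(); Rt=R.from_quat(s['tcp_rot']); p=np.array(s['ee_pos'])
    tgt=R.from_matrix(np.array([[np.cos(yaw),np.sin(yaw),0],[np.sin(yaw),-np.cos(yaw),0],[0,0,-1]]))
    rel=(Rt.inv()*tgt).as_rotvec(); d=Rt.inv().apply(np.array([x,y,z])-p)*1000
    X=Rt.apply([1,0,0]); print('t',round(s['clock'],2),'pos',p.round(4),'yaw',round(np.degrees(np.arctan2(X[1],X[0])),2),'q6',s['qpos'][5].round(2),'F',np.round(s['contact_force'],1),'M',np.round(s['moment'],2),'op',round(s['opening'],4))
    print('shift',d.round(1),'rot',rel.round(3))
E
python3 - <<'E'
from h import *
go(.5037,-.266,.25,np.radians(4.6))
c=load('top0')
for n,p in dict(bottle=(150,165),mirror=(300,110),post=(223,102),cap=(188,270),adapter=(263,278)).items(): print(n,onz(c,[p],0.0))
print('mat',onz(c,[(330,150),(455,144),(462,268),(338,275)],.003))
E
```

```text
t 0.15 pos [ 0.1759 -0.6513  0.2478] yaw -164.89 q6 -0.29 F [-0.7 -0.2 -1.3] M [ 0.01  0.04 -0.01] op 0.0877
shift [-416.9  286.5   -1.9] rot [ 0.000e+00  2.000e-03 -2.958e+00]
bottle [[0.65555715 0.3853764  0.        ]]
mirror [[0.77981961 0.02542715 0.        ]]
post [[0.80327604 0.20926712 0.        ]]
cap [[0.40371651 0.29834737 0.        ]]
adapter [[0.38069525 0.1213462  0.        ]]
mat [[ 0.68138991 -0.04413748  0.003     ]
 [ 0.68776651 -0.34034764  0.003     ]
 [ 0.39427591 -0.34738449  0.003     ]
 [ 0.38390811 -0.05622968  0.003     ]]
```

```bash
python3 -m creep '[[[-417,286,0,0,0,-2.95,0],[-417,286,0,0,0,-2.95,0],[-417,286,0,0,0,-2.95,0],[-417,286,0,0,0,-2.95,0],[-417,286,0,0,0,-2.95,0]]]'; python3 -c "
from h import *
go(.5037,-.266,.25,np.radians(4.6))"
```

```text
clock: 0.65
ee_pos: [0.339, -0.4597, 0.2484]
tcp_rot: [-0.488, 0.873, 0.0, 0.0]
contact_force: [1.8, -0.1, 0.2]
opening: 0.0876
t 0.65 pos [ 0.339  -0.4597  0.2484] yaw -121.58 q6 0.04 F [ 1.8 -0.1  0.2] M [-0.07 -0.15  0.04] op 0.0876
shift [-251.2  -39.    -1.5] rot [-0.     0.    -2.202]
```

```bash
python3 -m creep '[[[-251,-39,0,0,0,-2.2,0],[-251,-39,0,0,0,-2.2,0],[-251,-39,0,0,0,-2.2,0],[-251,-39,0,0,0,-2.2,0],[-251,-39,0,0,0,-2.2,0]]]'; python3 -c "
from h import *
go(.5037,-.266,.2,np.radians(4.6))"
```

```text
clock: 1.15
ee_pos: [0.5022, -0.2701, 0.2487]
tcp_rot: [0.774, -0.633, 0.0, -0.0]
contact_force: [0.8, -1.1, -0.1]
opening: 0.0878
t 1.15 pos [ 0.5022 -0.2701  0.2487] yaw -78.58 q6 0.35 F [ 0.8 -1.1 -0.1] M [-0.14 -0.03 -0.03] op 0.0878
shift [-3.7 -2.2 48.7] rot [-0.    -0.    -1.452]
```

```bash
python3 -m creep '[[[-4,-2,48,0,0,-1.45,0],[-4,-2,48,0,0,-1.45,0],[-4,-2,48,0,0,-1.45,0],[-4,-2,48,0,0,-1.45,0],[-4,-2,48,0,0,-1.45,0]]]';python3 -c "
from h import *
go(.5037,-.266,.17,np.radians(4.6))"
```

```text
clock: 1.65
ee_pos: [0.5024, -0.2675, 0.2002]
tcp_rot: [0.952, -0.306, -0.0, 0.0]
contact_force: [-0.2, 0.0, 0.3]
opening: 0.0876
t 1.65 pos [ 0.5024 -0.2675  0.2002] yaw -35.61 q6 1.09 F [-0.2  0.   0.3] M [-0.03  0.19  0.01] op 0.0876
shift [ 0.2 -2.  30.2] rot [ 0.     0.001 -0.702]
```

```bash
python3 -m creep '[[[0,-2,30,0,0,-0.702,0],[0,-2,30,0,0,-0.702,0],[0,-2,30,0,0,-0.702,0],[0,-2,30,0,0,-0.702,0],[0,-2,30,0,0,-0.702,0]]]';python3 -c "
from h import *
go(.5037,-.266,.17,np.radians(4.6)); snap('wrist','w1')"
```

```text
clock: 2.15
ee_pos: [0.5035, -0.266, 0.1703]
tcp_rot: [0.999, 0.04, -0.0, -0.0]
contact_force: [-0.6, -0.9, 0.0]
opening: 0.0873
t 2.15 pos [ 0.5035 -0.266   0.1703] yaw 4.58 q6 1.79 F [-0.6 -0.9  0. ] M [-0.06  0.15  0.03] op 0.0873
shift [0.2 0.  0.3] rot [-0.     0.001 -0.   ]
```

View pics/w1.png

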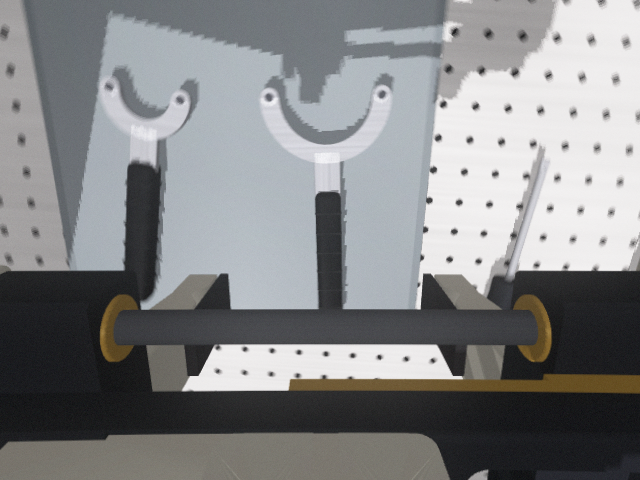

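Wrist view: the large spanner's pin marks are at (269,97) and (382,94), and its handle lies at u≈328 between the jaws.

```bash
python3 -c "
from h import *
c=load('w1')
S=onz(c,[(269,97),(382,94)],.017);print(S,np.linalg.norm(S[0]-S[1]));d=S[0]-S[1];a=np.arctan2(-d[0],d[1]);print(np.degrees(a));m=S.mean(0);print(m,m-.095*np.array([np.cos(a),np.sin(a),0]))
h=onz(c,[(317,195),(341,195),(319,300),(343,300)],.023);print(h)
g=(h[0]+h[1])/2;k=(h[2]+h[3])/2;print(np.degrees(np.arctan2(*(g-k)[[1,0]])))
go(.5037,-.266,.027,np.radians(4.6))"
```

```text
[[ 0.59484314 -0.2168307   0.017     ]
 [ 0.60343501 -0.29836702  0.017     ]] 0.08198775287583454
6.015330460317397
[ 0.59913908 -0.25759886  0.017     ] [ 0.50466216 -0.26755434  0.017     ]
[[ 0.5271601  -0.25693968  0.023     ]
 [ 0.52863254 -0.27521644  0.023     ]
 [ 0.43996783 -0.26509546  0.023     ]
 [ 0.44157082 -0.28485973  0.023     ]]
5.832216536031107
t 2.2 pos [ 0.5035 -0.2659  0.1703] yaw 4.85 q6 1.8 F [0.1 0.3 0. ] M [-0.1   0.14  0.02] op 0.0877
shift [3.000e-01 1.000e-01 1.433e+02] rot [-0.     0.001  0.004]
```

```bash
python3 -c "
from h import *
go(.5042,-.267,.027,np.radians(5.6))"
python3 -m creep '[[[1,1,50,0,0,-0.013,0],[1,1,98,0,0,-0.013,0],[1,1,128,0,0,-0.013,60],[1,1,141,0,0,-0.013,110],[1,1,143,0,0,-0.013,110]]]' 30;python3 -c "
from h import *
go(.5042,-.267,.027,np.radians(5.6))"
```

```text
t 2.2 pos [ 0.5035 -0.2659  0.1703] yaw 4.85 q6 1.8 F [0.1 0.3 0. ] M [-0.1   0.14  0.02] op 0.0877
shift [  0.7   1.1 143.3] rot [-0.     0.001 -0.013]
clock: 2.7
ee_pos: [0.5043, -0.267, 0.0265]
tcp_rot: [0.999, 0.043, -0.001, -0.0]
contact_force: [-0.4, -1.0, -1.0]
opening: 0.0693
t 2.7 pos [ 0.5043 -0.267   0.0265] yaw 4.94 q6 1.8 F [-0.4 -1.  -1. ] M [-0.08  0.13  0.03] op 0.0693
shift [-0.1 -0.  -0.5] rot [-0.     0.002 -0.011]
```

```bash
python3 -m creep '[[[0,0,0,0,0,-0.01,255],[0,0,0,0,0,-0.01,255],[0,0,0,0,0,-0.01,255],[0,0,0,0,0,-0.01,255],[0,0,0,0,0,-0.01,255]]]' 45;python3 -m creep '[[[0,0,0,0,0,0,255],[0,0,0,0,0,0,255],[0,0,0,0,0,0,255]]]'; python3 -c "
from h import *
go(.5042,-.267,.027,np.radians(5.6))"
```

```text
clock: 3.2
ee_pos: [0.5051, -0.267, 0.0283]
tcp_rot: [0.999, 0.049, 0.001, 0.0]
contact_force: [-0.3, -0.6, -1.3]
opening: 0.029
clock: 3.5
ee_pos: [0.505, -0.2671, 0.0279]
tcp_rot: [0.999, 0.049, 0.0, 0.0]
contact_force: [-0.8, 0.1, 4.9]
opening: 0.0193
t 3.5 pos [ 0.505  -0.2671  0.0279] yaw 5.58 q6 1.81 F [-0.8  0.1  4.9] M [-0.19  0.46  0.08] op 0.0193
shift [-0.8 -0.2  0.9] rot [ 0. -0. -0.]
```

```bash
python3 -m creep '[[[0,0,-20,0,0,0,255],[0,0,-60,0,0,0,255],[0,0,-110,0,0,0,255],[0,0,-150,0,0,0,255],[0,0,-150,0,0,0,255]]]'; python3 -c "
from h import *
snap('wrist','w2');go(.45,-.05,.18,np.radians(5.6))"
```

```text
clock: 4.0
ee_pos: [0.5076, -0.2678, 0.1834]
tcp_rot: [0.999, 0.049, 0.005, 0.002]
contact_force: [1.1, 0.1, -3.0]
opening: 0.0198
t 4.05 pos [ 0.506  -0.2671  0.1801] yaw 5.57 q6 1.81 F [-0.  -0.1 -3.9] M [-0.03  0.24  0.02] op 0.0199
shift [ -34.7 -221.5   -0.4] rot [ 0.001 -0.005 -0.001]
```

View pics/w2.png

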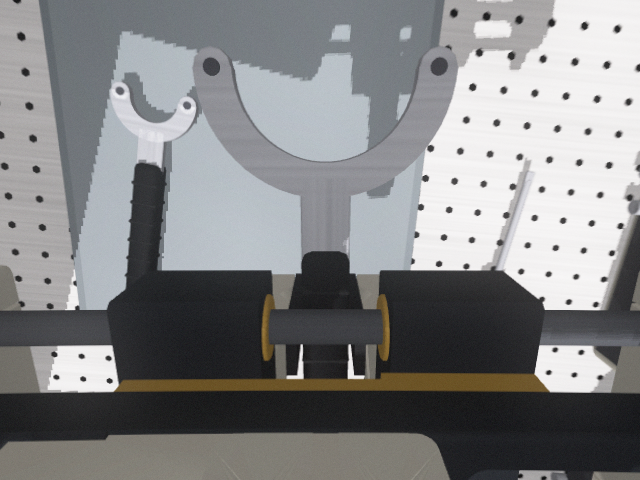

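```bash
cat >> h.py <<'E'
def pins_tool(c,s,uv,dz=.0109):
    # head top plane z in tool frame
    Rt=R.from_quat(s['tcp_rot']); p=np.array(s['ee_pos']); o,d=ray(c,uv)
    o=Rt.inv().apply(o-p); d=Rt.inv().apply(d); return o+d*((dz-o[2])/d[:,2])[:,None]
E
python3 -c "
from h import *
c=load('w2'); s=state()
P=pins_tool(c,s,[(211.5,66),(439,66)]);print(P*1000,np.linalg.norm(P[0]-P[1]),P.mean(0))
m=P.mean(0);d=P[0]-P[1];print('ang',np.degrees(np.arctan2(d[0],-d[1])), d)
yaw=np.radians(-38.8)
C=np.array([.5914,.1368])
x=np.array([np.cos(yaw),np.sin(yaw)]);y=np.array([np.sin(yaw),-np.cos(yaw)])
t=C-m[0]*x-m[1]*y;print(t)
go(t[0],t[1],.19,yaw)"
```

```text
[[ 96.51919626 -41.8579365   10.9       ]
 [ 96.62544901  42.24017768  10.9       ]] 0.08409818130841147 [0.09657232 0.00019112 0.0109    ]
ang -0.07238962101793144 [-1.06252745e-04 -8.40981142e-02 -2.77555756e-17]
[0.51625728 0.19746153]
t 4.05 pos [ 0.506  -0.2671  0.1801] yaw 5.57 q6 1.81 F [-0.  -0.1 -3.9] M [-0.03  0.24  0.02] op 0.0199
shift [  55.3 -461.3  -10.2] rot [-0.001 -0.005  0.774]
```

```bash
python3 -m creep '[[[11,-45,-10,0,0,0.1,255],[22,-90,-20,0,0,0.2,255],[33,-135,-20,0,0,0.3,255],[44,-180,-20,0,0,0.4,255],[50,-225,-20,0,0,0.5,255]]]'; python3 -c "
from h import *
go(.5163,.1975,.19,np.radians(-38.8))"
```

```text
clock: 4.55
ee_pos: [0.5317, -0.0363, 0.1955]
tcp_rot: [0.979, -0.202, -0.002, 0.0]
contact_force: [0.9, 0.6, -2.9]
opening: 0.0197
t 4.55 pos [ 0.5317 -0.0363  0.1955] yaw -23.34 q6 0.86 F [ 0.9  0.6 -2.9] M [-0.02 -0.05  0.02] op 0.0197
shift [-106.8 -208.6    5.5] rot [0.002 0.003 0.27 ]
```

```bash
python3 -m creep '[[[-22,-42,0,0,0,0.06,255],[-44,-84,1,0,0,0.12,255],[-66,-126,2,0,0,0.18,255],[-88,-168,3,0,0,0.24,255],[-107,-208,5,0,0,0.27,255]]]'; python3 -m creep '[[[0,0,0,0,0,0,255],[0,0,0,0,0,0,255]]]';python3 -c "
from h import *
snap('wrist','w3'); snap('scene','s3'); snap('top','t3');go(.5163,.1975,.19,np.radians(-38.8))"
```

```text
clock: 5.05
ee_pos: [0.514, 0.1967, 0.1905]
tcp_rot: [0.944, -0.331, -0.001, 0.001]
contact_force: [1.0, -0.0, -2.3]
opening: 0.0198
clock: 5.25
ee_pos: [0.5144, 0.1957, 0.1902]
tcp_rot: [0.944, -0.329, -0.001, 0.002]
contact_force: [-1.0, 0.1, -2.4]
opening: 0.0197
t 5.4 pos [0.5153 0.194  0.1915] yaw -38.6 q6 0.18 F [-0.1 -1.5 -2.7] M [-0.05  0.2  -0.01] op 0.0198
shift [-1.3 -3.4  1.5] rot [0.002 0.001 0.004]
```

View pics/w3.png

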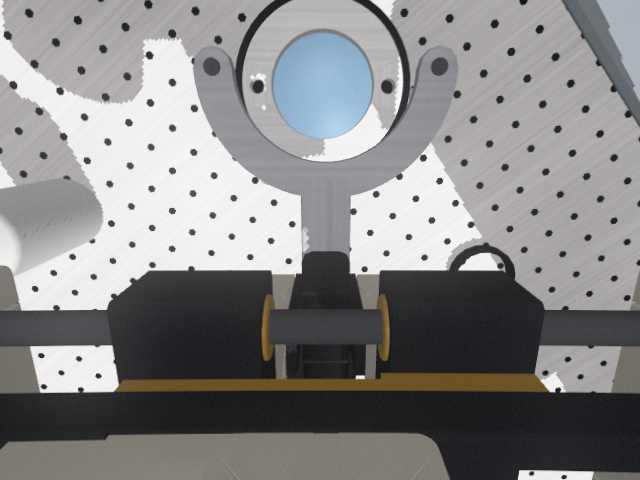

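View pics/s3.png

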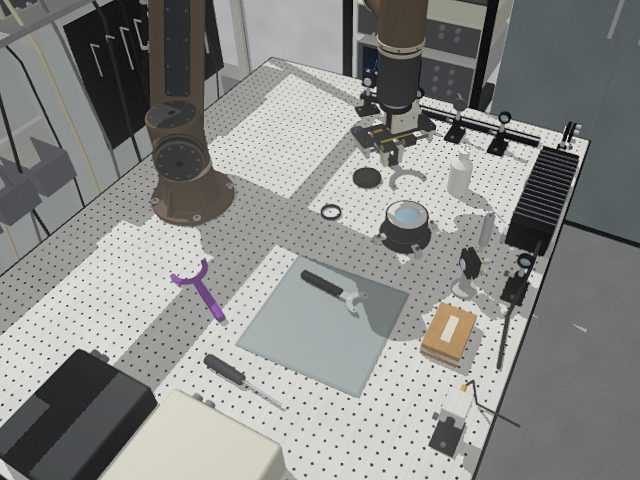

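View pics/t3.png

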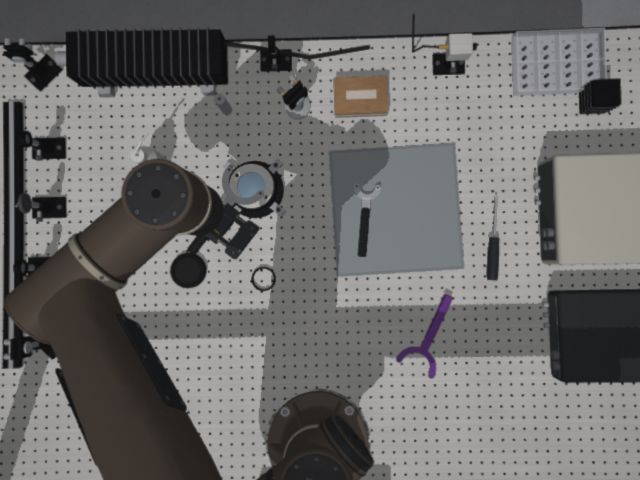

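Wrist view: the pin marks are at (211.5,66) and (439,66), and the ring holes show inside the U at (258,87) and (387,87), with the bore centred near (323,84). The scene view shows the arm clear of the bottle.

```bash
python3 -c "
from h import *
c=load('w3')
g=c['color'].astype(int)
for (u,v) in [(258,87),(387,87),(211,66),(439,66)]:
    w=g[v-12:v+13,u-12:u+13].sum(2); m=w<w.min()+60; yy,xx=np.nonzero(m); print((u,v),xx.mean()+u-12,yy.mean()+v-12,m.sum())
b=((g[...,2]-g[...,0])>25).astype(np.uint8); k=max(cv2.findContours(b,0,2)[0],key=cv2.contourArea); e=cv2.fitEllipse(k);print(e,onz(c,[e[0]],.0705))
H=onz(c,[(258,87),(387,87)],.075);d=H[0]-H[1];print(H,np.linalg.norm(d),H.mean(0),np.degrees(np.arctan2(d[1],d[0])))
s=state();P=pins_tool(c,s,[(211.5,66),(439,66)]);print(P.mean(0))
Q=pins_tool(c,s,[(211.5,66),(439,66)],.0075);print(Q)
"
```

```text
(258, 87) 257.78723404255317 86.29787234042553 94
(387, 87) 386.45544554455444 86.52475247524752 101
(211, 66) 211.34375 66.21875 224
(439, 66) 439.1165919282511 66.12107623318386 223
((322.1818542480469, 85.21321105957031), (98.16541290283203, 105.3523941040039), 179.62705993652344) [[0.59317851 0.13623732 0.0705    ]]
[[0.61687332 0.16865763 0.075     ]
 [0.56673077 0.10538855 0.075     ]] 0.08072949340307205 [0.59180204 0.13702309 0.075     ] 51.60217649396961
[ 0.09189942 -0.00175249  0.0109    ]
[[ 0.09127617 -0.04145132  0.0075    ]
 [ 0.09152685  0.03794564  0.0075    ]]
```

```bash
python3 -m creep '[[[-1,-3,1,0.002,0,0.004,255],[-1,-3,1,0.002,0,0.004,255],[-1,-3,1,0.002,0,0.004,255],[-1,-3,1,0.002,0,0.004,255],[-1,-3,1,0.002,0,0.004,255]]]';python3 -c "
from h import *
s=state();c=snap('wrist','w4'); go(.5163,.1975,.19,np.radians(-38.8)); t=state(); print(s['ee_pos'],t['ee_pos'],s['joint_velocities'].round(3),t['joint_velocities'].round(3))
g=c['color'].astype(int);r=[]
for (u,v) in [(258,87),(387,87),(211,66),(439,66)]:
    w=g[v-12:v+13,u-12:u+13].sum(2); m=w<w.min()+60; yy,xx=np.nonzero(m); r.append((xx.mean()+u-12,yy.mean()+v-12)); print(r[-1],m.sum())
H=onz(c,r[:2],.075);d=H[0]-H[1];print(H,np.linalg.norm(d),H.mean(0),np.degrees(np.arctan2(d[1],d[0])))
for dz in (.0109,.0075):
  P=pins_tool(c,s,r[2:],dz);print(P,P.mean(0),P[0,1]-P[1,1])
"
```

```text
clock: 5.9
ee_pos: [0.5169, 0.1979, 0.1917]
tcp_rot: [0.943, -0.332, 0.0, -0.001]
contact_force: [-0.6, -0.4, -2.3]
opening: 0.0199
t 5.95 pos [0.5169 0.198  0.1916] yaw -38.79 q6 0.17 F [ 1.3 -0.1 -2.7] M [-0.01  0.2   0.04] op 0.0194
shift [-0.2  0.7  1.6] rot [-0.002 -0.     0.   ]
[0.51694529 0.19793955 0.19168421] [0.51688681 0.19797381 0.1916277 ] [ 0.002  0.001  0.001  0.002 -0.    -0.   ] [ 0.002  0.    -0.     0.002 -0.    -0.   ]
(np.float64(257.76223776223776), np.float64(88.46853146853147)) 143
(np.float64(391.1142857142857), np.float64(88.23809523809524)) 105
(np.float64(211.33039647577093), np.float64(66.3215859030837)) 227
(np.float64(439.13963963963965), np.float64(66.12162162162161)) 222
[[0.61961093 0.17148145 0.075     ]
 [0.56703583 0.10587463 0.075     ]] 0.08407375383976595 [0.59332338 0.13867804 0.075     ] 51.29248465930536
[[ 0.09371327 -0.04182278  0.0109    ]
 [ 0.09378009  0.04034104  0.0109    ]] [ 0.09374668 -0.00074087  0.0109    ] -0.08216381982554238
[[ 0.09321502 -0.04086923  0.0075    ]
 [ 0.09328029  0.03939801  0.0075    ]] [ 0.09324766 -0.00073561  0.0075    ] -0.08026724515587699
```

View pics/w4.png

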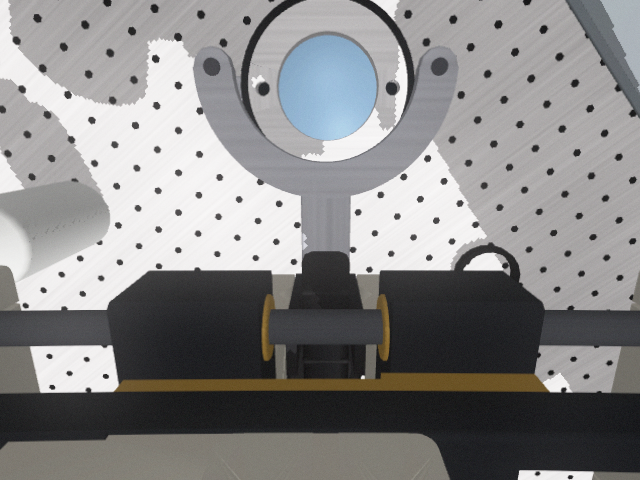

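```bash
python3 -c "
from h import *
c=load('w4');s=state()
g=c['color'].astype(int)
r=[]
for (u,v) in [(263,88),(391,88)]:
    w=g[v-9:v+10,u-9:u+10].sum(2); m=(w<230).astype(np.uint8);n,l,st,ce=cv2.connectedComponentsWithStats(m); print(n,st[1:,4],ce[1:]+[u-9,v-9])
    k=l==l[9,9]; yy,xx=np.nonzero(k); r.append((xx.mean()+u-9,yy.mean()+v-9))
print(r)
H=onz(c,r,.075)
P=onz(c,[(211.33,66.3),(439.14,66.1)],s['ee_pos'][2]-.0109)
for A in (H,P):
  d=A[0]-A[1]; print(A.mean(0),np.linalg.norm(d),np.degrees(np.arctan2(d[1],d[0])))
D=H.mean(0)-P.mean(0); print('world shift',D, 'tool',R.from_quat(s['tcp_rot']).inv().apply([D[0],D[1],0])*1000)
"
```

```text
2 [102] [[263.5  88.5]]
2 [109] [[391.11009174  88.06422018]]
[(np.float64(263.5), np.float64(88.5)), (np.float64(391.11009174311926), np.float64(88.06422018348624))]
[0.59222989 0.13724224 0.075     ] 0.08045002640219628 51.37412090214007
[0.59052033 0.13981229 0.1807277 ] 0.08219653958407508 51.23386262731227
world shift [ 0.00170955 -0.00257005 -0.1057277 ] tool [ 2.94251416e+00  9.32386116e-01 -1.90113257e-03]
```

```bash
python3 -m creep '[[[3,1,20,0,0,0,255],[3,1,40,0,0,0,255],[3,1,60,0,0,0,255],[3,1,74,0,0,0,255],[3,1,74,0,0,0,255]]]';python3 -m creep '[[[0,0,0,0,0,0,255],[0,0,0,0,0,0,255],[0,0,0,0,0,0,255]]]'; python3 -c "
from h import *
c=snap('wrist','w5'); c=snap('scene','s5'); go(.5163,.1975,.0995,np.radians(-38.7));
cv2.imwrite('pics/z5.png',cv2.resize(c['color'][140:265,340:470],None,fx=4.6,fy=4.6,interpolation=2)[:,:,::-1])"
```

```text
clock: 6.45
ee_pos: [0.5175, 0.1948, 0.1156]
tcp_rot: [0.943, -0.332, -0.001, 0.001]
contact_force: [-0.2, -1.4, -2.6]
opening: 0.0197
clock: 6.75
ee_pos: [0.5192, 0.1959, 0.1186]
tcp_rot: [0.943, -0.332, 0.001, -0.002]
contact_force: [0.3, 0.2, -2.3]
opening: 0.0194
t 6.85 pos [0.519  0.1958 0.1183] yaw -38.77 q6 0.18 F [ 0.4  0.1 -3. ] M [0.01 0.14 0.01] op 0.0197
shift [-3.2  0.4 18.8] rot [-0.003 -0.    -0.001]
```

View pics/w5.png

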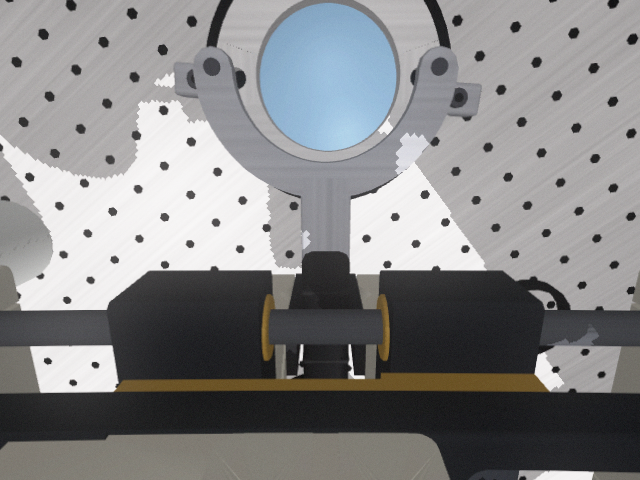

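View pics/z5.png

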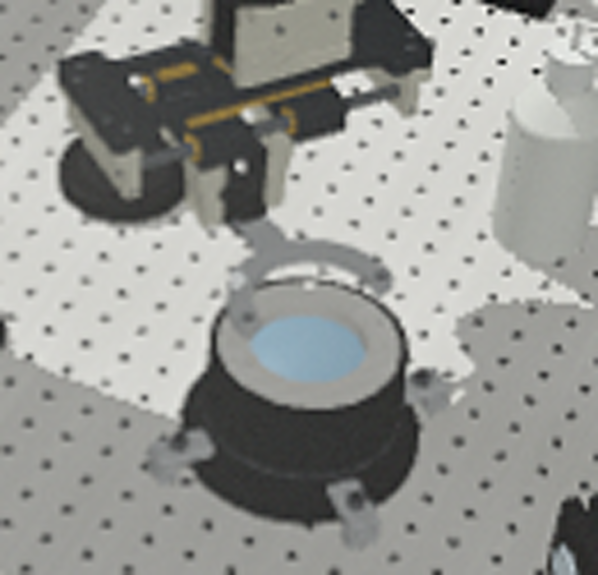

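```bash
python3 -c "
from h import *
for n,z in (('w4',.1917),('w5',.1185)):
  c=load(n);g=c['color'].astype(int)
  b=((g[...,2]-g[...,0])>25).astype(np.uint8); k=max(cv2.findContours(b,0,2)[0],key=cv2.contourArea); e=cv2.fitEllipse(k)
  B=onz(c,[e[0]],.0705)[0];P=onz(c,[(211.33,66.3),(439.14,66.1)],z-.0109)
  s=state();D=B-P.mean(0);print(n,e,B,P.mean(0),np.linalg.norm(P[0]-P[1]),R.from_quat(s['tcp_rot']).inv().apply([D[0],D[1],0])*1000)
# where would hole px be for centre H and angle
  for C in ([.5922,.1372],[.5914,.1368]):
   a=np.radians(51.3);v=.041*np.array([np.cos(a),np.sin(a)]);C=np.array(C)
   print(proj(c,[[*(C+v),.075],[*(C-v),.075]]).round(1).tolist())
"
python3 - <<'E'
from h import *
c=load('w5');a=cv2.resize(c['color'][40:110,180:470],None,fx=2.75,fy=5,interpolation=2);cv2.imwrite('pics/z6.png',a[:,:,::-1])
E
```

```text
w4 ((327.2105407714844, 87.20912170410156), (97.29334259033203, 104.27586364746094), 1.741270899772644) [0.59313503 0.13654441 0.0705    ] [0.59051188 0.13981872 0.1808    ] 0.08215621053639598 [ 4.09559093e+00  9.10040247e-01 -1.81510127e-03]
[[262.3, 88.4], [392.4, 88.1]]
[[263.7, 89.0], [393.7, 88.8]]
w5 ((327.64007568359375, 76.44239807128906), (135.96885681152344, 147.11378479003906), 0.6406381726264954) [0.59329089 0.13627444 0.0705    ] [0.59283869 0.13787777 0.1076    ] 0.08224107477176948 [ 1.35662359  0.96681811 -0.0027721 ]
[[235.5, 78.5], [419.8, 78.1]]
[[237.4, 79.4], [421.6, 79.0]]
```

View pics/z6.png

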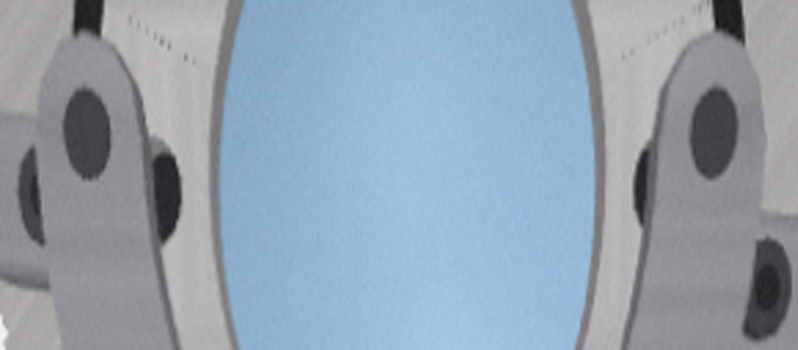

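```bash
python3 -m creep '[[[0,1.3,6,0,0,0,255],[0,1.3,12,0,0,0,255],[0,1.3,14,0,0,0,255],[0,1.3,14,0,0,0,255],[0,1.3,14,0,0,0,255]]]';python3 -c "
from h import *
C=np.array([.5922,.1372]);yaw=np.radians(-38.8);x=np.array([np.cos(yaw),np.sin(yaw)]);y=np.array([np.sin(yaw),-np.cos(yaw)]);t=C-.0937*x+.0007*y;print(t)
c=snap('wrist','w6'); c=snap('scene','s6'); go(t[0],t[1],.0919,np.radians(-38.7));
cv2.imwrite('pics/z7.png',cv2.resize(c['color'][140:265,340:470],None,fx=4.6,fy=4.6,interpolation=2)[:,:,::-1])"
```

```text
clock: 7.35
ee_pos: [0.5179, 0.1946, 0.1034]
tcp_rot: [0.943, -0.332, 0.0, -0.001]
contact_force: [-0.1, -1.1, -2.6]
opening: 0.0194
[0.51873741 0.19536724]
t 7.45 pos [0.518  0.1947 0.1037] yaw -38.77 q6 0.18 F [ 0.3 -0.  -2.2] M [0.03 0.11 0.01] op 0.0196
shift [ 0.1 -1.  11.8] rot [-0.002 -0.    -0.001]
```

View pics/w6.png

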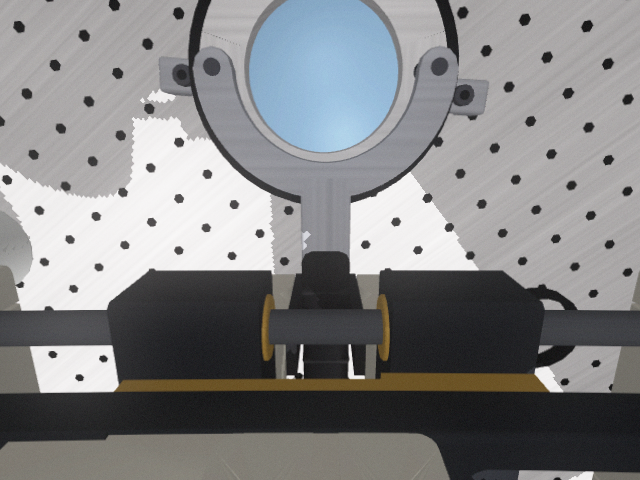

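View pics/z7.png

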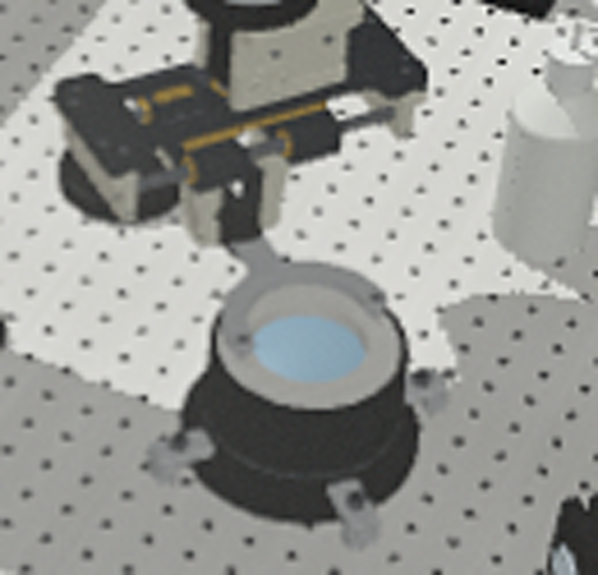

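```bash
python3 -m creep '[[[0,-0.4,3,0,0,0,255],[0,-0.4,5,0,0,0,255],[0,-0.4,6,0,0,0,255],[0,-0.4,7,0,0,0,255],[0,-0.4,7,0,0,0,255]]]';python3 -c "
from h import *
go(.5187,.1954,.0919,np.radians(-38.7))"
```

```text
clock: 7.95
ee_pos: [0.5181, 0.1949, 0.0964]
tcp_rot: [0.943, -0.332, 0.0, -0.001]
contact_force: [0.1, -0.2, -2.8]
opening: 0.0193
t 7.95 pos [0.5181 0.1949 0.0964] yaw -38.78 q6 0.18 F [ 0.1 -0.2 -2.8] M [-0.07  0.17 -0.01] op 0.0193
shift [ 0.1 -0.8  4.5] rot [-0.002  0.    -0.001]
```

```bash
python3 -m creep '[[[0,0,2,0,0,0,255],[0,0,3.5,0,0,0,255],[0,0,4.5,0,0,0,255],[0,0,5.3,0,0,0,255],[0,0,5.3,0,0,0,255]]]';python3 -c "
from h import *
go(.5187,.1954,.0919,np.radians(-38.7));c=snap('wrist','w7'); c=snap('scene','s7'); go(.5187,.1954,.0919,np.radians(-38.7))
cv2.imwrite('pics/z8.png',cv2.resize(c['color'][140:265,340:470],None,fx=4.6,fy=4.6,interpolation=2)[:,:,::-1])"
```

```text
clock: 8.45
ee_pos: [0.5181, 0.1949, 0.0916]
tcp_rot: [0.943, -0.332, 0.0, -0.001]
contact_force: [-1.5, -0.4, 2.0]
opening: 0.0197
t 8.45 pos [0.5181 0.1949 0.0916] yaw -38.77 q6 0.18 F [-1.5 -0.4  2. ] M [-0.21  0.9  -0.08] op 0.0197
shift [ 0.1 -0.7 -0.3] rot [-0.002 -0.    -0.001]
t 8.55 pos [0.5181 0.1949 0.0915] yaw -38.77 q6 0.18 F [-2.3  0.5  2.5] M [-0.18  0.91 -0.08] op 0.0193
shift [ 0.1 -0.7 -0.4] rot [-0.002 -0.    -0.001]
```

View pics/w7.png

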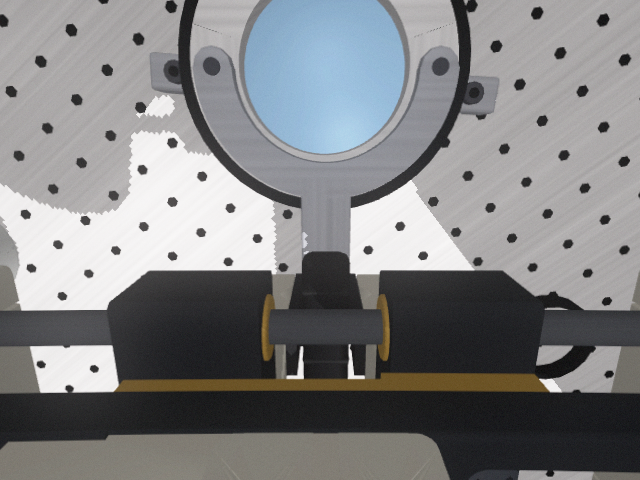

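View pics/z8.png

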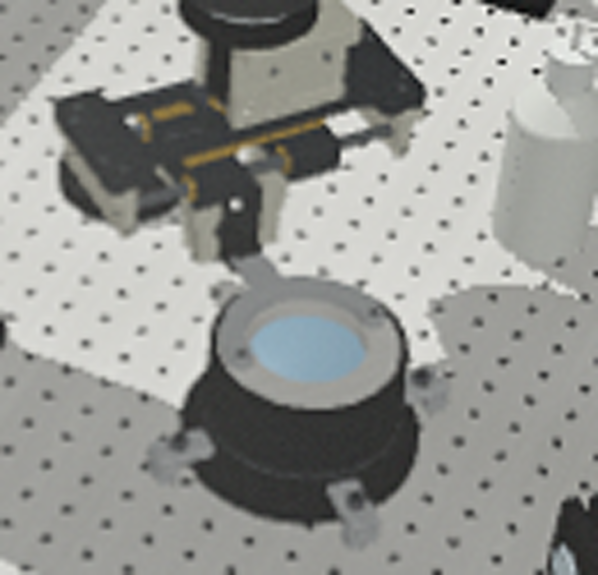

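The spanner seated at TCP z 0.0916, against an expected 0.0919, with a small rise in force. In the wrist view the head is concentric with the bore and the holes are covered. Next I turn it clockwise about the cell axis.

```bash
python3 -m creep '[[[0.1,-5.6,0,0,0,0.06,255],[0.6,-11.2,0,0,0,0.12,255],[1.4,-16.8,0,0,0,0.18,255],[2.5,-22.3,0,0,0,0.24,255],[4,-27.7,0,0,0,0.3,255]]]';cat >> h.py <<'E'
def chk(C=(.592,.137)):
    s=state(); Rt=R.from_quat(s['tcp_rot']); p=np.array(s['ee_pos'])
    c=Rt.inv().apply(np.array([*C,p[2]])-p)*1000; X=Rt.apply([1,0,0])
    F=Rt.inv().apply(s['contact_force']);M=Rt.inv().apply(s['moment'])
    print('t',round(s['clock'],2),'z',p[2].round(4),'yaw',round(np.degrees(np.arctan2(X[1],X[0])),2),'centre in tool',c.round(2),'Ftool',F.round(1),'Mtool',M.round(2),'q6',s['qpos'][5].round(2))
E
python3 -c "
from h import *
chk()"
```

```text
clock: 9.05
ee_pos: [0.5386, 0.2136, 0.0915]
tcp_rot: [0.883, -0.47, 0.0, -0.001]
contact_force: [-2.0, -2.8, 1.6]
opening: 0.0198
t 9.05 z 0.0915 yaw -56.1 centre in tool [93.3  -1.58 -0.  ] Ftool [ 1.2  3.2 -1.6] Mtool [-1.25  0.55 -0.03] q6 -0.12
```

```bash
python3 -m creep '[[[0.1,-5.6,0,0,0,0.06,255],[0.6,-11.2,0,0,0,0.12,255],[1.4,-16.8,0,0,0,0.18,255],[2.5,-22.3,0,0,0,0.24,255],[4,-27.7,0,0,0,0.3,255]]]';
python3 -c "
from h import *
chk()"
```

```text
clock: 9.55
ee_pos: [0.5638, 0.2259, 0.0916]
tcp_rot: [0.802, -0.597, 0.0, -0.001]
contact_force: [-2.2, -1.0, 3.0]
opening: 0.0197
t 9.55 z 0.0916 yaw -73.28 centre in tool [ 9.321e+01 -1.410e+00 -5.000e-02] Ftool [ 0.3  2.4 -3. ] Mtool [-1.13  0.41 -0.02] q6 -0.41
```

```bash
python3 -m creep '[[[0.1,-3.8,0,0,0,0.04,255],[0.2,-7.5,0,0,0,0.08,255],[0.6,-11.2,0,0,0,0.12,255],[1.1,-14.9,0,0,0,0.16,255],[1.8,-18.6,0,0,0,0.2,255]]]';
python3 -c "
from h import *
chk()
snap('scene','s8');c=snap('wrist','w8');chk()"
```

```text
clock: 10.05
ee_pos: [0.5821, 0.2297, 0.0916]
tcp_rot: [0.739, -0.674, -0.0, -0.001]
contact_force: [-2.6, -0.4, 2.3]
opening: 0.0198
t 10.05 z 0.0916 yaw -84.69 centre in tool [93.22 -1.26 -0.1 ] Ftool [ 0.2  2.6 -2.3] Mtool [-1.13  0.22 -0.04] q6 -0.59
t 10.15 z 0.0916 yaw -84.65 centre in tool [93.26 -0.83 -0.11] Ftool [-0.1  1.7 -2.7] Mtool [-0.63  0.43  0.06] q6 -0.59
```

View pics/s8.png

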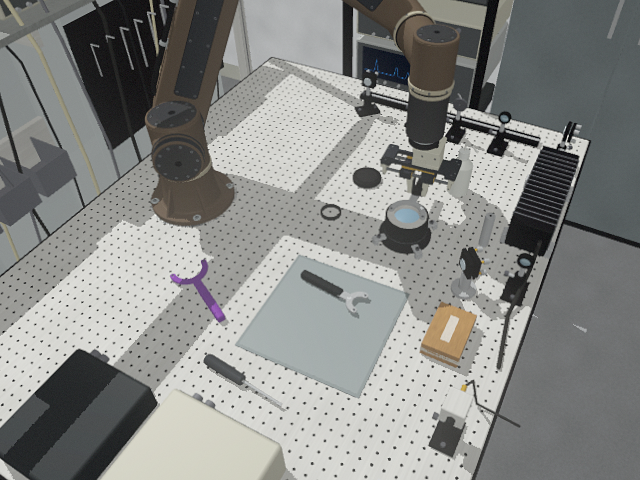

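View pics/w8.png

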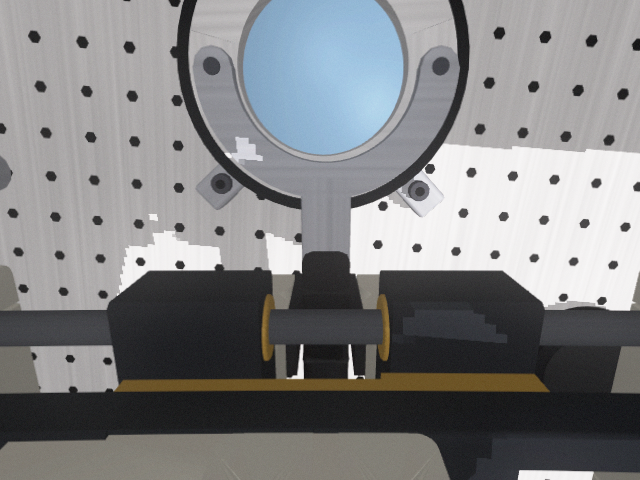

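```bash
python3 -m creep '[[[0.1,-3.8,0,0,0,0.04,255],[0.2,-7.5,0,0,0,0.08,255],[0.6,-11.2,0,0,0,0.12,255]]]';
python3 -c "
from h import *
chk()"
```

```text
clock: 10.45
ee_pos: [0.5922, 0.2301, 0.0913]
tcp_rot: [-0.698, 0.716, 0.001, 0.0]
contact_force: [-15.1, 4.1, 9.0]
opening: 0.0198
t 10.45 z 0.0913 yaw -91.49 centre in tool [ 9.306e+01 -2.230e+00 -9.000e-02] Ftool [-3.7 15.2 -8.9] Mtool [-5.33 -1.15 -0.7 ] q6 -0.7
```

```bash
python3 -m creep '[[[0,-1,0,0,0,0.01,255],[0,-1.5,0,0,0,0.015,255],[0,-1.5,0,0,0,0.015,255]]]';
python3 -c "
from h import *
chk();c=snap('wrist','w9');chk()"
```

```text
clock: 10.75
ee_pos: [0.5926, 0.2301, 0.0913]
tcp_rot: [-0.693, 0.72, 0.001, -0.001]
contact_force: [-11.4, 2.2, 7.4]
opening: 0.0197
t 10.75 z 0.0913 yaw -92.19 centre in tool [ 9.306e+01 -2.990e+00 -3.000e-02] Ftool [-1.7 11.4 -7.4] Mtool [-4.2  -0.39 -0.88] q6 -0.71
t 10.8 z 0.0913 yaw -92.18 centre in tool [ 9.309e+01 -2.970e+00 -3.000e-02] Ftool [-1.3 11.5 -7.2] Mtool [-4.1  -0.3  -0.86] q6 -0.71
```

View pics/w9.png

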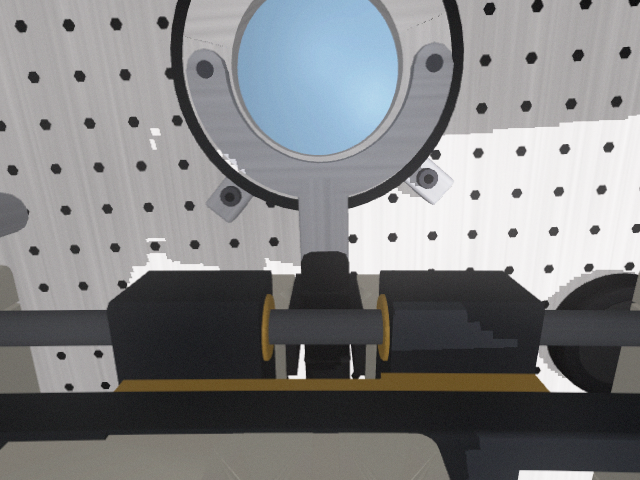

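Force rose from about 3 N to 11–15 N and held there. The head has skewed about 1.5° in the grip, with pin marks now at (205,69) and (434,62), so the ring is at its hard stop. I'll unload within the pin play, then lift.

```bash
python3 -m creep '[[[0,1.2,0,0,0,-0.01,255],[0,2.4,0,0,0,-0.02,255],[0,2.4,0,0,0,-0.02,255]]]';
python3 -c "
from h import *
chk()"
```

```text
clock: 11.1
ee_pos: [0.5919, 0.2302, 0.0915]
tcp_rot: [-0.7, 0.714, 0.0, 0.001]
contact_force: [-4.8, -0.7, 4.6]
opening: 0.0199
t 11.1 z 0.0915 yaw -91.11 centre in tool [93.18 -1.91 -0.11] Ftool [ 0.8  4.8 -4.6] Mtool [-1.99  0.45 -0.49] q6 -0.7
```

```bash
python3 -m creep '[[[0,1.2,0,0,0,-0.01,255],[0,1.5,0,0,0,-0.015,255],[0,1.5,0,0,0,-0.015,255]]]';
python3 -c "
from h import *
chk()"
```

```text
clock: 11.4
ee_pos: [0.5913, 0.2302, 0.0915]
tcp_rot: [-0.705, 0.709, -0.0, 0.001]
contact_force: [-0.5, -1.6, 3.0]
opening: 0.0198
t 11.4 z 0.0915 yaw -90.35 centre in tool [93.21 -1.29 -0.15] Ftool [ 1.6  0.5 -3. ] Mtool [-0.52  0.99 -0.17] q6 -0.68
```

Unloaded. Now lifting straight up.

```bash
python3 -m creep '[[[0,0,-3,0,0,0,255],[0,0,-7,0,0,0,255],[0,0,-12,0,0,0,255],[0,0,-25,0,0,0,255],[0,0,-45,0,0,0,255]]]';
python3 -c "
from h import *
chk()"; python3 -m creep '[[[0,0,-20,0,0,0,255],[0,0,-50,0,0,0,255],[0,0,-55,0,0,0,255],[0,0,-55,0,0,0,255],[0,0,-55,0,0,0,255]]]';
python3 -c "
from h import *
chk()
s=state();c=snap('wrist','w10');chk()"
```

```text
clock: 11.9
ee_pos: [0.5905, 0.2303, 0.1366]
tcp_rot: [-0.705, 0.709, 0.0, 0.0]
contact_force: [0.8, 1.4, -2.6]
opening: 0.0197
t 11.9 z 0.1366 yaw -90.36 centre in tool [ 9.328e+01 -2.120e+00 -9.000e-02] Ftool [-1.4 -0.7  2.6] Mtool [-0.12 -0.1  -0.03] q6 -0.68
clock: 12.4
ee_pos: [0.5903, 0.2301, 0.1909]
tcp_rot: [-0.705, 0.709, 0.0, 0.001]
contact_force: [-0.3, -1.0, -3.4]
opening: 0.0194
t 12.4 z 0.1909 yaw -90.36 centre in tool [93.13 -2.3  -0.16] Ftool [1.  0.3 3.4] Mtool [-0.12 -0.    0.02] q6 -0.68
t 12.45 z 0.1903 yaw -90.36 centre in tool [ 9.297e+01 -2.470e+00 -9.000e-02] Ftool [-0.5  0.1  4.2] Mtool [-0.14 -0.05  0.01] q6 -0.68
```

View pics/w10.png

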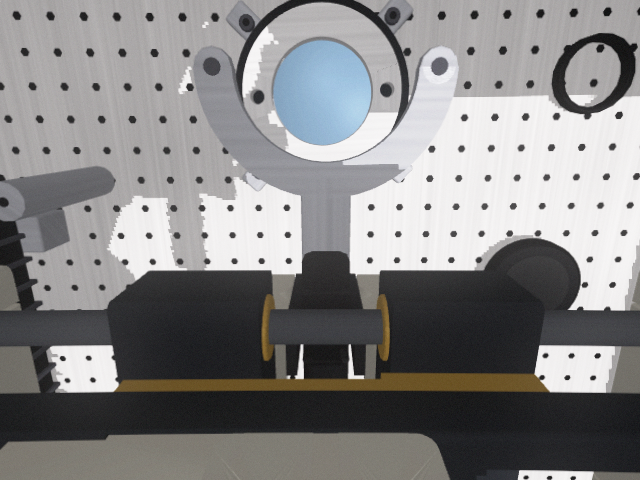

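```bash
python3 -c "
from h import *
c=load('w10');g=c['color'].astype(int);r=[]
for (u,v) in [(258,97),(386,90)]:
    w=g[v-9:v+10,u-9:u+10].sum(2); m=(w<230).astype(np.uint8);n,l,st,ce=cv2.connectedComponentsWithStats(m);i=1+st[1:,4].argmax();r.append(ce[i]+[u-9,v-9]);print(st[1:,4],r[-1])
H=onz(c,r,.075);d=H[0]-H[1];a=np.degrees(np.arctan2(d[1],d[0]));print(H,np.linalg.norm(d),H.mean(0),a,np.radians(51.3-a))
go(.5042,-.2,.2,np.radians(5))"
```

```text
[102] [258.14705882  96.81372549]
[113] [385.49557522  89.84070796]
[[0.63258107 0.13911748 0.075     ]
 [0.5522841  0.1355018  0.075     ]] 0.08037833865622131 [0.59243258 0.13730964 0.075     ] 2.5782163551117194 0.8503555420476241
t 12.45 pos [0.5901 0.23   0.1903] yaw -90.36 q6 -0.68 F [-0.1  0.5 -4.2] M [ 0.05  0.14 -0.01] op 0.0199
shift [430.5  83.2 -10.1] rot [-1.000e-03  1.000e-03 -1.664e+00]
```

```bash
python3 -m creep '[[[40,7,-10,0,0,-0.1,255],[85,14,-10,0,0,-0.22,255],[130,22,-10,0,0,-0.34,255],[175,30,-10,0,0,-0.46,255],[220,38,-10,0,0,-0.58,255]]]';
python3 -c "
from h import *
go(.505,-.267,.19,np.radians(5.6))"
```

```text
clock: 12.95
ee_pos: [0.5503, 0.0087, 0.1998]
tcp_rot: [0.88, -0.476, -0.001, -0.0]
contact_force: [1.0, -1.0, -3.1]
opening: 0.0194
t 12.95 pos [0.5503 0.0087 0.1998] yaw -56.81 q6 0.21 F [ 1.  -1.  -3.1] M [-0.08 -0.01 -0.  ] op 0.0194
shift [206.  188.8   9.6] rot [-1.000e-03  1.000e-03 -1.089e+00]
```

```bash
python3 -m creep '[[[34,31,0,0,0,-0.14,255],[68,63,2,0,0,-0.28,255],[102,94,4,0,0,-0.42,255],[136,126,6,0,0,-0.56,255],[170,157,8,0,0,-0.7,255]]]';
python3 -c "
from h import *
go(.505,-.267,.15,np.radians(5.6))"
```

```text
clock: 13.45
ee_pos: [0.5118, -0.2141, 0.1917]
tcp_rot: [0.988, -0.153, -0.0, -0.001]
contact_force: [1.5, -0.3, -1.6]
opening: 0.0198
t 13.45 pos [ 0.5118 -0.2141  0.1917] yaw -17.63 q6 1.31 F [ 1.5 -0.3 -1.6] M [-0.04 -0.07  0.01] op 0.0198
shift [ 9.6 52.5 41.6] rot [-0.002  0.001 -0.405]
```

```bash
python3 -m creep '[[[4,25,10,0,0,-0.14,255],[8,48,25,0,0,-0.28,255],[10,52,40,0,0,-0.4,255],[10,52,60,0,0,-0.4,255],[10,52,80,0,0,-0.4,255]]]';python3 -m creep '[[[0,0,15,0,0,0,255],[0,0,30,0,0,0,255],[0,0,42,0,0,0,255],[0,0,50,0,0,0,255],[0,0,50,0,0,0,255]]]';
python3 -c "
from h import *
go(.505,-.267,.0279,np.radians(5.6))
snap('scene','s11');c=snap('wrist','w11');go(.505,-.267,.0279,np.radians(5.6))"
```

```text
clock: 13.95
ee_pos: [0.5058, -0.2653, 0.1109]
tcp_rot: [0.999, 0.043, -0.0, -0.001]
contact_force: [0.5, 0.3, -2.9]
opening: 0.0197
clock: 14.45
ee_pos: [0.5058, -0.2647, 0.0613]
tcp_rot: [0.999, 0.043, -0.001, -0.001]
contact_force: [-0.8, 0.1, -2.7]
opening: 0.0193
t 14.45 pos [ 0.5058 -0.2647  0.0613] yaw 4.96 q6 1.8 F [-0.8  0.1 -2.7] M [-0.13  0.2   0.  ] op 0.0193
shift [-1.   2.3 33.4] rot [-0.002  0.001 -0.011]
t 14.55 pos [ 0.5069 -0.2649  0.0629] yaw 4.98 q6 1.8 F [-0.8 -0.2 -3.2] M [-0.07  0.2   0.04] op 0.0199
shift [-2.1  2.  35. ] rot [-0.001 -0.001 -0.011]
```

View pics/w11.png

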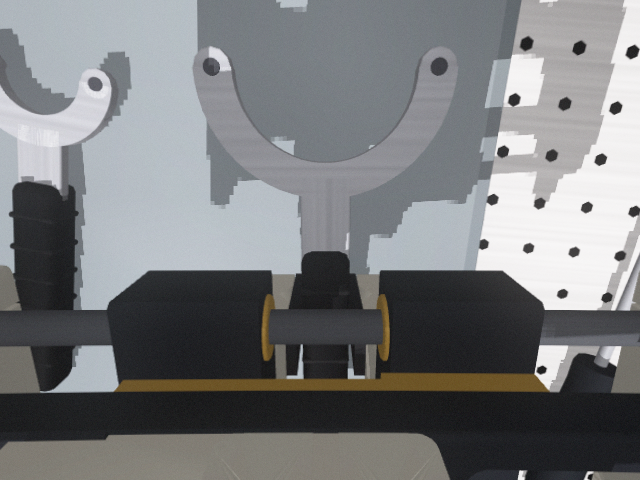

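View pics/s11.png

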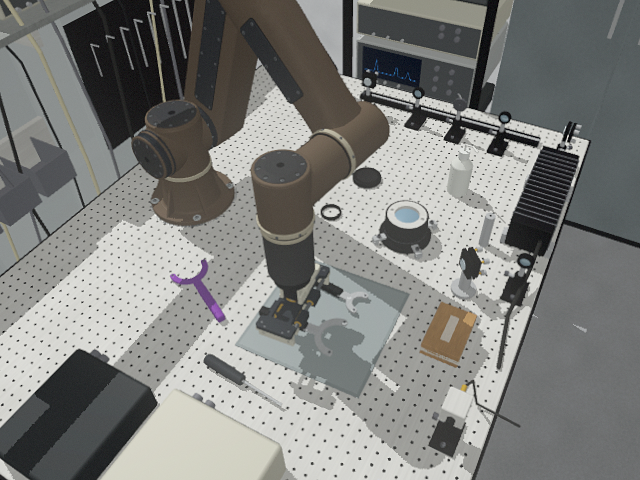

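The wrist view shows the spanner hanging level over its old spot on the mat. Setting it down gently.

```bash
python3 -m creep '[[[-1,2,12,0,0,-0.01,255],[-1,2,22,0,0,-0.01,255],[-1,2,28,0,0,-0.01,255],[-1,2,31,0,0,-0.01,255],[-1,2,31,0,0,-0.01,255]]]';
python3 -c "
from h import *
go(.505,-.267,.0279,np.radians(5.6))"
```

```text
clock: 15.05
ee_pos: [0.5056, -0.2668, 0.0311]
tcp_rot: [0.999, 0.048, 0.0, -0.001]
contact_force: [0.0, -0.2, -3.1]
opening: 0.0199
t 15.05 pos [ 0.5056 -0.2668  0.0311] yaw 5.53 q6 1.81 F [ 0.  -0.2 -3.1] M [-0.09  0.19 -0.  ] op 0.0199
shift [-0.6  0.1  3.2] rot [-0.002 -0.    -0.001]
```

```bash
python3 -m creep '[[[0,0,1,0,0,0,255],[0,0,2,0,0,0,255],[0,0,3,0,0,0,255],[0,0,3.3,0,0,0,255],[0,0,3.3,0,0,0,255]]]';
python3 -c "
from h import *
go(.505,-.267,.0279,np.radians(5.6))"
```

```text
clock: 15.55
ee_pos: [0.5059, -0.2669, 0.0285]
tcp_rot: [0.999, 0.048, 0.001, -0.001]
contact_force: [-0.1, -0.1, -2.9]
opening: 0.0196
t 15.55 pos [ 0.5059 -0.2669  0.0285] yaw 5.54 q6 1.81 F [-0.1 -0.1 -2.9] M [-0.09  0.19  0.02] op 0.0196
shift [-1.   0.   0.6] rot [-0.001 -0.002 -0.001]
```

```bash
python3 -m creep '[[[0,0,0.5,0,0,0,255],[0,0,1,0,0,0,255],[0,0,1,0,0,0,255]]]';
python3 -c "
from h import *
go(.505,-.267,.0279,np.radians(5.6))"
```

```text
clock: 15.85
ee_pos: [0.506, -0.2669, 0.028]
tcp_rot: [0.999, 0.048, 0.001, -0.001]
contact_force: [-1.7, 1.6, 3.6]
opening: 0.0197
t 15.85 pos [ 0.506  -0.2669  0.028 ] yaw 5.55 q6 1.81 F [-1.7  1.6  3.6] M [ 0.4   0.86 -0.01] op 0.0197
shift [-1.   0.   0.1] rot [-0.001 -0.002 -0.001]
```

```bash
python3 -m creep '[[[0,0,0,0,0,0,195],[0,0,0,0,0,0,190],[0,0,0,0,0,0,180],[0,0,0,0,0,0,160],[0,0,0,0,0,0,130]]]';python3 -m creep '[[[0,0,0,0,0,0,110],[0,0,0,0,0,0,110],[0,0,0,0,0,0,110],[0,0,0,0,0,0,110],[0,0,0,0,0,0,110]]]'
python3 -c "
from h import *
go(.505,-.267,.15,np.radians(5.6))"
```

```text
clock: 16.35
ee_pos: [0.506, -0.2669, 0.0274]
tcp_rot: [0.999, 0.048, 0.001, -0.001]
contact_force: [-0.3, 1.2, -0.3]
opening: 0.0354
clock: 16.85
ee_pos: [0.5059, -0.2669, 0.0275]
tcp_rot: [0.999, 0.048, 0.001, -0.001]
contact_force: [0.1, -0.4, -0.0]
opening: 0.0499
t 16.85 pos [ 0.5059 -0.2669  0.0275] yaw 5.54 q6 1.81 F [ 0.1 -0.4 -0. ] M [-0.12  0.16  0.02] op 0.0499
shift [-8.000e-01 -1.000e-01 -1.225e+02] rot [-0.001 -0.001 -0.001]
```

Raise clear and check. Going back a bit along −x of the tool lets the cameras see.

```bash
python3 -m creep '[[[0,0,-20,0,0,0,110],[0,0,-60,0,0,0,110],[0,0,-105,0,0,0,110],[0,0,-150,0,0,0,110],[0,0,-190,0,0,0,110]]]';python3 -m creep '[[[0,40,-10,0,0,0,110],[0,85,-20,0,0,0,110],[0,130,-20,0,0,0,110],[0,175,-20,0,0,0,110],[0,175,-20,0,0,0,110]]]'
python3 -c "
from h import *
c=snap('scene','s12');snap('top','t12');go(.505,-.267,.2,np.radians(5.6))
cv2.imwrite('pics/z12.png',cv2.resize(c['color'][180:400,230:450],None,fx=2.7,fy=2.7,interpolation=2)[:,:,::-1])"
```

```text
clock: 17.35
ee_pos: [0.5056, -0.2672, 0.22]
tcp_rot: [0.999, 0.048, 0.001, -0.001]
contact_force: [1.8, 0.4, 0.2]
opening: 0.0498
clock: 17.85
ee_pos: [0.5219, -0.4458, 0.2357]
tcp_rot: [0.999, 0.046, -0.0, -0.001]
contact_force: [0.2, 0.3, -0.4]
opening: 0.0497
t 17.95 pos [ 0.5219 -0.4423  0.236 ] yaw 5.42 q6 2.09 F [ 0.3 -0.3 -0.6] M [-0.04  0.17  0.02] op 0.0501
shift [  -0.3 -176.    36.5] rot [-0.002 -0.    -0.003]
```

View pics/z12.png

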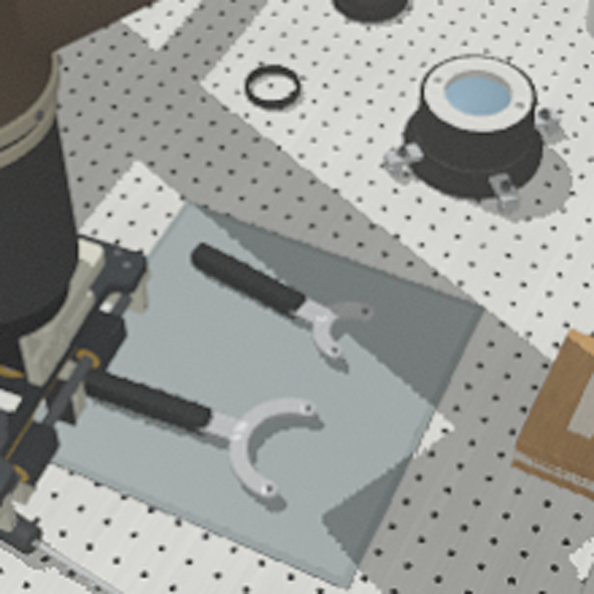

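View pics/t12.png

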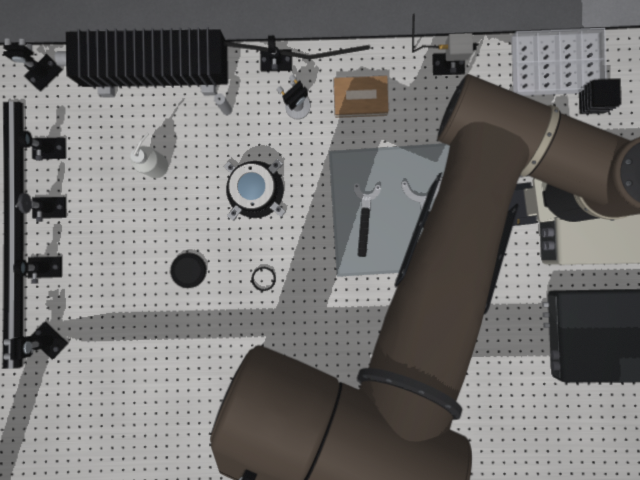

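Scene and top views: the spanner lies flat, pins down, on the mat, and the other items sit at their original pixels. A last check of the ring angle from the top view:

```bash
python3 -c "
from h import *
c=load('t12');a=cv2.resize(c['color'][150:225,215:290],None,fx=8,fy=8,interpolation=2);cv2.imwrite('pics/z13.png',a[:,:,::-1])
w=cv2.cvtColor(a,cv2.COLOR_RGB2GRAY)
n,l,st,ce=cv2.connectedComponentsWithStats((w<90).astype(np.uint8))
r=[]
for i in range(1,n):
  if 150<st[i,4]<1500:
    P=onz(c,[(ce[i]+.5)/8-.5+[215,150]],.075)[0]; q=np.linalg.norm(P[:2]-[.5914,.1368])
    if q<.05: print(st[i,4],ce[i],P,q); r.append(P)
if len(r)==2:
  d=r[0]-r[1];an=np.degrees(np.arctan2(d[1],d[0]));print(an,np.radians(51.2-an))
"
```

```text
393 [281.94656489 145.33587786] [0.63205277 0.13832707 0.075     ] 0.040681438053217986
278 [299.61510791 435.01079137] [0.54989523 0.13480333 0.075     ] 0.04155276860428772
2.455912188901585 0.8507448231849032
```

View pics/z13.png

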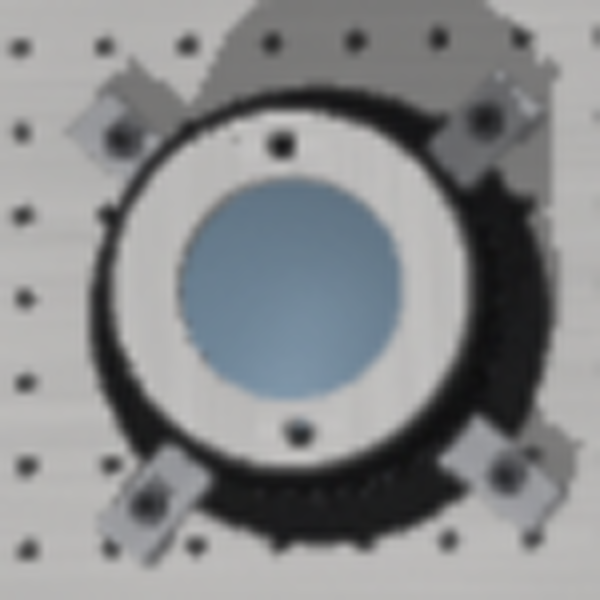

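```bash
python3 -c "
from rig import job_done
print(job_done())"
```

```text
the job is handed in; nothing more can be done
None
```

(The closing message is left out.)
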